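# Pack the water-sampling kit tray and leave the unfit look-alikes

### The job

Pack the sampling kit tray for the next round: stand the two capped sample bottles upright in the two round sockets, one in each, set the stack of three dishes upright in the square well, and lay the marker pen in the long pen cradle. The bottle without a cap and the single open dish do not belong in the kit: leave them standing where they are.

Things in the scene. Friction and masses are not known exactly. Their poses are not given: they have to be found in the camera images.
- bottle_a: A white plastic sample bottle with its screw cap on (blue), standing upright: 53 mm in diameter, 118 mm high in all (straight body to about 75 mm, then a narrowing shoulder, neck and cap), 0.09 kg. Origin: centre of its underside; z up.
- bottle_b: Another, the same: white plastic sample bottle with its screw cap on (blue), standing upright: 53 mm in diameter, 118 mm high in all (straight body to about 75 mm, then a narrowing shoulder, neck and cap), 0.09 kg. Origin: centre of its underside; z up.
- dish_stack: Stack of three round, lidded culture dishes, clear with a pinkish filling, joined as one piece, lying flat: 61 mm in diameter, 45 mm high. Origin: centre of its underside; z up.
- marker: Marker pen lying on the table to the right: a stick 13 mm thick and 137 mm long that does not roll, 0.025 kg. Origin: under its middle, on its underside (its axis is 6.5 mm higher); y runs along the pen, z up.
- socket_1: White round socket for one sample bottle, fixed on the kit tray: round wall 25 mm high, 80 mm outer, 74 mm inner diameter, on an 86 mm square foot. Origin: centre of its underside, 5 mm above the table; inner floor 3 mm, rim 25 mm above the origin. The two are alike; they and the square well stand 88 mm apart in a row on the back half of the tray, in any order.
- socket_2: White round socket for one sample bottle, fixed on the kit tray: round wall 25 mm high, 80 mm outer, 74 mm inner diameter, on an 86 mm square foot. Origin: centre of its underside, 5 mm above the table; inner floor 3 mm, rim 25 mm above the origin. The two are alike; they and the square well stand 88 mm apart in a row on the back half of the tray, in any order.
- dish_well: White square open-topped well for the dish stack, fixed on the kit tray: 86 mm square outside, 80 mm inside, walls 18 mm high, so the stack has about 9 mm of play all round. Origin: centre of its underside (5 mm above the table); its inner floor is 3 mm above the origin; x and y run along its sides, z up. It stands in one row with the two sockets.
- pen_cradle: White low cradle for the pen, fixed on the front half of the grey kit tray (165 by 272 mm, lip 12 mm high), 85 mm before the row of sockets and well, parallel to it. Inside 165 by 34 mm, walls 12 mm high above the origin; the long walls are missing over the middle 95 mm, for fingers. Origin: centre of its underside, 5 mm above the table; floor 3 mm above it; y along its length, z up.
- open_bottle: Look-alike that does not belong: white sample bottle without a cap, its narrow neck open (dark mouth): 53 mm in diameter, 104 mm high, standing upright. Origin: centre of its underside. Near the left of the work stands a shipping carton with its flaps folded in, 0.21 by 0.22 m and 0.19 m high, centred at x 0.38, y 0.17: keep the arm clear of it.
- single_dish: Look-alike that does not belong: one single flat dish without lid, 61 mm in diameter, 15 mm high, clear with a pinkish filling. Origin: centre of its underside.
There are look-alikes about, which are no part of the job. Of the things that look like the dish_stack, the middle-sized one is meant.

How it is judged:
At the end, for the whole second after the job is handed in: A capped bottle upright (0.1 rad) on each socket's floor (13.5 mm from centre); dish stack flat in the well (14.5 mm); pen on the cradle floor (14.5 mm across, 17.5 mm along, level, 0.25 rad); open bottle and single dish upright within 30 mm of their start; all released, at rest ((((horizontal distance between bottle_a and socket_1 below 0.0135 m and z of bottle_a in the frame of socket_1 between -0.002 and 0.007 m) and (horizontal distance between bottle_b and socket_2 below 0.0135 m and z of bottle_b in the frame of socket_2 between -0.002 and 0.007 m)) or ((horizontal distance between bottle_a and socket_2 below 0.0135 m and z of bottle_a in the frame of socket_2 between -0.002 and 0.007 m) and (horizontal distance between bottle_b and socket_1 below 0.0135 m and z of bottle_b in the frame of socket_1 between -0.002 and 0.007 m))) and angle between each of bottle_a, bottle_b, dish_stack, open_bottle, single_dish's own z axis and vertical below 0.1 rad and horizontal distance between dish_stack and dish_well below 0.0145 m and z of dish_stack in the frame of dish_well between -0.002 and 0.007 m and x of marker in the frame of pen_cradle between -0.0145 and 0.0145 m and y of marker in the frame of pen_cradle between -0.0175 and 0.0175 m and z of marker in the frame of pen_cradle between -0.002 and 0.0105 m and angle between marker's own y axis and vertical above 1.48 rad and angle between the y axis of marker and the y axis of pen_cradle, either way round below 0.25 rad and distance of each of open_bottle, single_dish from where it was at the start of the episode below 0.03 m and linear speed of each of bottle_a, bottle_b, dish_stack, marker, open_bottle, single_dish below 0.02 m/s and angular speed of each of bottle_a, bottle_b, dish_stack, marker, open_bottle, single_dish below 0.3 rad/s); the robot touches nothing.
It fails at once if the open bottle or the single dish is carried off or knocked over (distance of any of open_bottle, single_dish from where it was at the start of the episode above 0.04 m or angle between any of open_bottle, single_dish's own z axis and vertical above 0.5 rad).
It fails at once if a capped bottle or the dish stack is tipped over (angle between any of bottle_a, bottle_b, dish_stack's own z axis and vertical above 0.8 rad).
It also fails if it takes over 106 s, if anything falls off the work surface, if the arm or the gripper's body presses on something with over 40 N, if the wrist force passes 120 N, or if a joint passes its speed limit or range.

### The arm

A 7-joint arm with a two-finger parallel gripper is mounted at the origin on a cart in front of the work surface, level with it; the furniture and walls round the work are solid. World frame = base frame: x ahead of the robot, y to its left, z up, the work surface at z = 0. Lengths are in m, angles in rad, forces in N, time in s.
With the tool pointing down it reaches from about 0.35 to 0.9 m from the base axis. Payload 8.1 kg.
Tool frame: the origin (TCP) lies at the very end of the fingers, on their centre line; the grasp point (between the pads) lies 19 mm behind it; z points along the fingers, y is the line along which they close (so a half turn about z gives the same grasp; the last joint's range is limited). The gripper opens to 92 mm and grips with 3 to 60 N. Pads are 19 mm wide; open, the fingers measure 130 mm over their backs; the gripper's body (75 mm by 190 mm) begins 47 mm behind the grasp point.
Start: joints at [1.185, 0.434, 0.025, 1.573, -0.012, 1.134, -0.075], TCP at [0.174, -0.6, 0.227] pointing down, gripper open.
Joint ranges: [-2.62, 2.62], [-0.44, 2.09], [-1.27, 1.32], [0.08, 2.57], [-1.32, 4.46], [0.12, 2], [-2.74, 2.74]. Speed limits (rad/s): [2.22, 2.22, 3.01, 3.01, 3.14, 3.14, 3.14].

### API

Orientations are given as a rotation vector (axis times angle).
In Python, from cell import status, imaging, env, nets gives the robot as it stands.
- The arm moves only by the tool servo_tool, never from a script. Its argument "rows" is a list of rows, each a list of 7 numbers: the shift along the world's x, y, z in mm, then the turn, a rotation vector about the world's x, y, z in degrees, then the opening in per cent of the stroke, from 0 (shut) to 100 (fully open). In form: [[dx, dy, dz, ax, ay, az, grip], ...]. A call has 1 to 20 rows; each row is the pose to reach, as a shift and turn from the pose commanded when the call began; what a row does not reach only later rows make up. A row lasts 1/8 s, in which the tool goes at most 62.5 mm and 10.7 degrees, less where a joint would pass 70% of its speed; a pose out of reach is approached as far as the arm can. A call with a gripper value outside its range is refused whole. The fingers move at their own pace and stop on an object; the grip force is fixed at half the most. Time passes only in rows, so rows that repeat a pose let the fingers close. It gives the time, the measured TCP pose, the force, the opening and the grip force at its end, in the units of the state.
- status.sense(): the state, without advancing time (a new reading comes with each control period).
- imaging.grab_frame(name): name is "scene" or "top" or "wrist"; returns a dict with "frame" (420x560x3 uint8, red, green, blue), "depth" (420x560 float32, m along the optical axis (not along the pixel's ray), 0 where there is no reading), "intrinsics" (3x3 intrinsics, pixels), "view" (4x4, takes a point from world to camera coordinates). Camera axes: x right, y up, looking along -z (the intrinsics and any distortion apply to the point x, -y, -z); pixel columns grow to the right and rows downward; lengths in m; the calibration is good to about 2 mm. The wrist camera is an equidistant fisheye: a pixel r from the principal point sees the ray r / f radians off the axis. A picture is of the moment at which its call begins.
- env.finish_job(): hands the job in; it is judged then, once.
Trained networks look in the newest picture that a camera, given by its name, has taken for a name from the list of things; names that differ only in an ending like _2 or _b are one class to them, and where a whole thing is asked for, a point or a joint stands for the part that bears it (a point fixed in the world has none). Each returns a list of dicts, best first, with "score" (0 to 1); they miss things now and then, are a little off and sometimes report something else, mostly with a low value. They report only what shows in the picture. A call takes as long as a camera call. They do not tell look-alikes from the thing itself.
- nets.regions_of(camera, label): "pixels" (420x560 bool, what is visible of it) and "location" ([column, row] in pixels, amid what is visible of it).
- nets.pinpoint(camera, label): "location" ([column, row] in pixels: a listed point, or the origin of a listed thing).
The state is a dict: "clock": time; "joint_pos": joint angles; "dq": joint speeds; "effort": joint torques, N m; "ee_pos": TCP position; "eef_rot": TCP orientation; "wrist_force": force on the tool from outside, world axes, zero at the start; "torque": the same for the moment, N m; "grip_width": finger opening in m; "gripper_force": force on a finger pad.
Only numpy, scipy, OpenCV 4.12 (cv2) and the standard library are available. Lean on these libraries where they do the work, as an engineer would, in place of code of your own. Each camera call takes 0.05 s, during which the arm holds its last target. There are 200 camera calls.

## Working session

There is one attempt and no reset: what is moved stays moved. The work goes in short steps, Python scripts to look and compute and a tool call to move; the robot and the scene stay as the last step left them, time stands still between calls to the robot, and variables do not carry over. Pictures are saved under pics/ and viewed, at most 17 in all, crops included, and the job is handed in when it is done.

Besides the shell and the picture viewer there is one more tool, called after "Emit:" as name([rows], argument=value, ...), one row to a line, values as JSON. servo_tool: Moves the arm, as the interface text tells. Its arguments: {"type":"object","properties":{"rows":{"type":"array","items":{"type":"array","items":{"type":"number"}}}},"required":["rows"]}

```bash
mkdir -p pics; ls
cat > h.py <<'E'
import numpy as np, cv2
from cell import status, imaging, env, nets
def grab(n):
    return imaging.grab_frame(n)
def cloud(f):
    d=f["depth"];K=f["intrinsics"];h,w=d.shape
    u,v=np.meshgrid(np.arange(w),np.arange(h))
    p=np.stack([(u-K[0,2])/K[0,0]*d,-(v-K[1,2])/K[1,1]*d,-d,np.ones_like(d)],-1)
    P=p@np.linalg.inv(f["view"]).T
    P=P[...,:3];P[d<=0]=np.nan
    return P
E
python3 - <<'E'
from h import *
s=status.sense();print({k:np.round(v,3) for k,v in s.items()})
for n in("scene","top"):
    f=grab(n);cv2.imwrite(f"pics/{n}0.png",f["frame"][...,::-1]);np.savez(f"{n}0.npz",**f)
    P=cloud(f)
    for l in("bottle_a","dish_stack","marker","socket_1","dish_well","pen_cradle","open_bottle","single_dish"):
        for r in nets.regions_of(n,l):
            c=r["location"];m=r["pixels"];q=P[m];q=q[~np.isnan(q[:,0])]
            if len(q): print(n,l,round(r["score"],2),np.round(c),m.sum(),np.round(np.median(q,0),3),"zmax",np.round(np.percentile(q[:,2],97),3))
E
```

```text
pics
{'clock': np.float64(0.0), 'joint_pos': array([ 1.185,  0.435,  0.025,  1.574, -0.012,  1.134, -0.075]), 'dq': array([-0.001, -0.001, -0.002, -0.001, -0.002,  0.001,  0.   ]), 'effort': array([-1.0000e-03, -6.6785e+01,  9.8400e-01, -3.1447e+01, -6.1000e-02,
        4.3000e-02,  0.0000e+00]), 'ee_pos': array([ 0.174, -0.6  ,  0.226]), 'eef_rot': array([-3.109e+00, -4.430e-01,  1.000e-03]), 'wrist_force': array([ 0.502,  0.249, -0.025]), 'torque': array([ 0.015, -0.006, -0.002]), 'gripper_force': np.float64(0.0), 'grip_width': np.float64(0.092)}
scene bottle_a 0.68 [276. 216.] 1088 [ 0.398 -0.186  0.065] zmax 0.118
scene bottle_a 0.61 [243. 199.] 916 [ 0.409 -0.077  0.065] zmax 0.118
scene bottle_a 0.51 [329. 203.] 498 [ 0.612 -0.179  0.014] zmax 0.031
scene dish_stack 0.75 [322. 276.] 1794 [ 0.28  -0.399  0.051] zmax 0.061
scene dish_stack 0.19 [239. 200.] 987 [ 0.409 -0.077  0.064] zmax 0.118
scene marker 0.66 [386. 244.] 137 [ 0.524 -0.407  0.01 ] zmax 0.014
scene socket_1 0.78 [330. 204.] 493 [ 0.612 -0.179  0.014] zmax 0.03
scene socket_1 0.6 [356. 209.] 288 [ 0.608 -0.271  0
[... 561 characters left out ...]
] zmax 0.039
top dish_stack 0.68 [380. 311.] 1468 [ 0.301 -0.382  0.06 ] zmax 0.064
top dish_stack 0.6 [185. 189.] 752 [0.553 0.028 0.045] zmax 0.049
top marker 0.79 [387. 209.] 345 [ 0.525 -0.418  0.011] zmax 0.016
top marker 0.64 [323. 159.] 1425 [ 0.633 -0.275  0.009] zmax 0.031
top socket_1 0.76 [322. 158.] 1475 [ 0.634 -0.275  0.009] zmax 0.031
top socket_1 0.69 [284. 156.] 1442 [ 0.641 -0.188  0.009] zmax 0.031
top dish_well 0.97 [245. 148.] 1438 [ 0.65  -0.1    0.009] zmax 0.024
top pen_cradle 0.91 [281. 194.] 1459 [ 0.557 -0.178  0.009] zmax 0.018
top open_bottle 0.78 [184. 147.] 714 [0.641 0.024 0.086] zmax 0.105
top single_dish 0.83 [334. 266.] 614 [ 0.403 -0.305  0.008] zmax 0.016
```

View pics/top0.png

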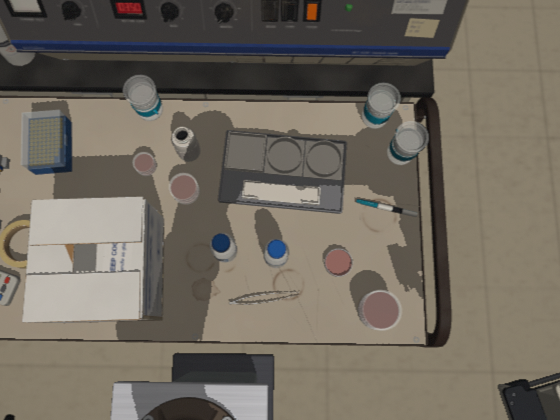

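View pics/scene0.png

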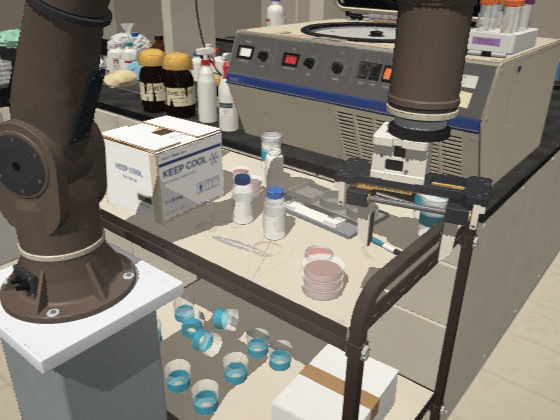

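Run:
```python
from h import *
f=dict(np.load("top0.npz"));P=cloud(f)
# fit circles on rings at chosen heights; points by xy window
def win(c,r,z0,z1):
    m=(np.hypot(P[...,0]-c[0],P[...,1]-c[1])<r)&(P[...,2]>z0)&(P[...,2]<z1);return P[m]
for n,c,z0,z1 in(("capA",(.418,-.066),.11,.13),("capB",(.408,-.17),.11,.13),("openB",(.641,.024),.095,.115),("stack61",(.301,-.382),.05,.07),("stack48",(.553,.028),.04,.055),("stack39",(.612,.119),.03,.045),("single",(.403,-.305),.009,.02),("sock_b",(.641,-.188),.024,.034),("sock_a",(.634,-.275),.024,.034),("well",(.65,-.1),.019,.026),("pen",(.525,-.418),.008,.02),("cradle",(.557,-.178),.013,.0185)):
    q=win(c,.1 if n in("pen","cradle") else .055,z0,z1)
    if len(q)<5: print(n,len(q));continue
    xy=(q[:,:2]*1000).astype(np.float32);(cx,cy),r=cv2.minEnclosingCircle(xy)
    print(n,len(q),"circ",np.round((cx,cy,r),1),"rect",np.round(np.r_[cv2.minAreaRect(xy)[0],cv2.minAreaRect(xy)[1],cv2.minAreaRect(xy)[2]],1),"z",np.round(np.median(q[:,2]),4))
```

```text
capA 276 circ [426.2 -61.2  18.7] rect [425.2 -61.2  35.1  36.   45.1] z 0.1182
capB 280 circ [ 415.3 -171.1   18.5] rect [ 414.6 -171.6   35.    35.3    0.9] z 0.1179
openB 118 circ [654.1  28.4  18. ] rect [653.6  28.9  33.1  34.1   4.7] z 0.1029
stack61 1309 circ [ 303.3 -385.1   41.1] rect [ 302.9 -384.4   79.6   80.4   43.4] z 0.0603
stack48 638 circ [558.3  31.6  31.6] rect [558.3  31.3  61.4  60.9  58.3] z 0.046
stack39 351 circ [615.5 122.7  24. ] rect [614.9 122.5  46.5  45.   87.9] z 0.0348
single 233 circ [ 403.2 -305.3   30.7] rect [ 403.  -305.9   59.    60.4   28. ] z 0.0109
sock_b 214 circ [ 640.9 -190.6   51.8] rect [ 641.6 -189.6   79.7   99.3   27.9] z 0.0292
sock_a 214 circ [ 634.2 -267.4   47.6] rect [ 634.6 -268.4   92.7   79.5   85.2] z 0.0294
well 195 circ [ 650.1 -100.1   54.8] rect [ 647.9 -105.2   96.7   87.1   85.7] z 0.0227
pen 293 circ [ 521.4 -417.6   72.4] rect [ 519.  -417.   144.2   24.5   77.2] z 0.0119
cradle 257 circ [ 561.4 -180.4   98.5] rect [ 588.8 -182.7  182.5  131.7   85.1] z 0.0151
```

Top view: capped bottles are at (222,245) and (276,254), and the open bottle is at (182,140). The stacks are at (144,163) (small, 46 mm), (185,188) (middle, 61 mm, 46 mm high) and (380,310) (large, 80 mm); the single dish is at (337,262). The pen is at (387,207), the well at (245,150), the sockets at (284,155) and (323,158), and the cradle at (281,193). Lookalikes for dish_stack are the three stacks plus the single dish, so I choose (185,188). I'll check that in a crop and refine the tray and pen positions.

Run:
```python
from h import *
from scipy.optimize import least_squares
f=dict(np.load("top0.npz"));P=cloud(f)
c=f["frame"][90:280,100:300][...,::-1];cv2.imwrite("pics/crop.png",cv2.resize(c,None,fx=3,fy=3,interpolation=cv2.INTER_CUBIC))
for c0 in((.641,-.188),(.634,-.275)):
    c=np.array(c0)
    for i in range(4):
        m=(np.abs(np.hypot(P[...,0]-c[0],P[...,1]-c[1])-.0385)<.007)&(P[...,2]>.024)&(P[...,2]<.034);q=P[m][:,:2]
        c=least_squares(lambda p:np.hypot(*(q-p).T)-.0385,c,loss="soft_l1",f_scale=.001).x
    print("socket",np.round(c*1000,1),len(q))
r=nets.regions_of("top","pen_cradle")
for l in("marker","pen_cradle","dish_well"):
    r=nets.regions_of("top",l)
    for k in r[:2]:
        q=P[k["pixels"]];q=q[~np.isnan(q[:,0])]
        print(l,round(k["score"],2),np.round(cv2.minAreaRect((q[:,:2]*1000).astype(np.float32)),1) if 0 else cv2.minAreaRect((q[:,:2]*1000).astype(np.float32)), np.round(np.median(q,0),3))
# tray rect: z 4..20mm in region
m=(P[...,2]>.012)&(P[...,2]<.035)&(P[...,0]>.49)&(P[...,0]<.71)&(P[...,1]>-.34)&(P[...,1]<-.04)
n,lab=cv2.connectedComponents(cv2.dilate(m.astype(np.uint8),np.ones((3,3))))
b=1+np.argmax([ (lab==i).sum() for i in range(1,n)])
print("tray",cv2.minAreaRect((P[m&(lab==b)][:,:2]*1000).astype(np.float32)))
m=(P[...,2]>.008)&(P[...,2]<.02)&(P[...,0]>.44)&(P[...,0]<.6)&(P[...,1]>-.51)&(P[...,1]<-.34)
q=P[m][:,:2]*1000;mu=q.mean(0);w,v=np.linalg.eigh(np.cov(q.T));a=(q-mu)@v[:,1];b=(q-mu)@v[:,0]
print("pen",mu,v[:,1],a.min(),a.max(),b.min(),b.max(),mu+v[:,1]*(a.min()+a.max())/2)
m=(P[...,2]>.1)&(P[...,0]>.68)&(P[...,0]<1)&(P[...,1]>-.4)&(P[...,1]<.1);print("back obstacle x min",np.nanmin(P[m][:,0]))
m=(P[...,2]>.05)&(P[...,0]>.45)&(P[...,1]<-.3)&(P[...,0]<.75);q=P[m];print("beakers",np.nanmin(q,0),np.nanmax(q,0))
```

```text
socket [ 640.5 -187.7] 184
socket [ 633.3 -275.2] 195
marker 0.79 ((527.9127197265625, -413.89093017578125), (136.40768432617188, 15.351017951965332), 77.17646789550781) [ 0.525 -0.418  0.011]
marker 0.64 ((635.89404296875, -276.3296813964844), (89.48367309570312, 91.18224334716797), 84.95524597167969) [ 0.633 -0.275  0.009]
pen_cradle 0.91 ((557.519775390625, -180.53009033203125), (173.35302734375, 47.55430603027344), 84.67996978759766) [ 0.557 -0.178  0.009]
dish_well 0.97 ((647.4385375976562, -100.39013671875), (85.4456558227539, 87.4970474243164), 86.36461639404297) [ 0.65  -0.1    0.009]
tray ((606.7786254882812, -184.94277954101562), (274.8953552246094, 168.3132781982422), 85.20006561279297)
pen [ 525.4529059  -416.31744911] [0.22841369 0.97356417] -74.26152765525744 70.00055131265815 -6.53059572493134 18.152348809474397 [ 524.96627323 -418.39161605]
back obstacle x min 0.7076238189927677
beakers [ 0.45000785 -0.51920671  0.05004219] [ 0.74999962 -0.36010632  0.11075673]
```

View pics/crop.png

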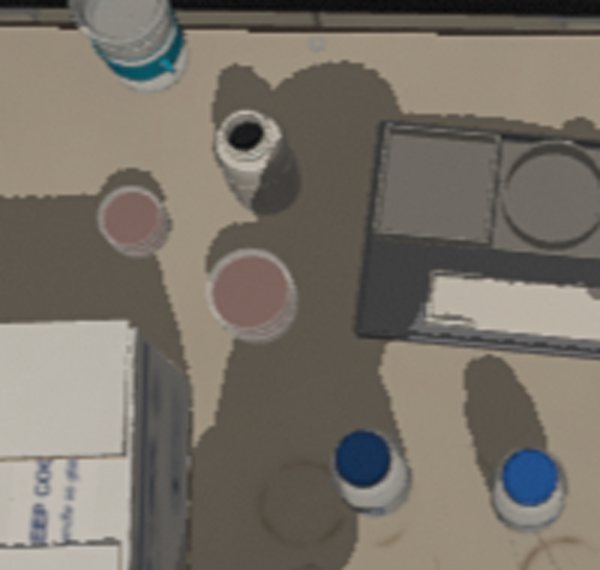

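The crop confirms the choice: the middle stack is at crop (250,292), the smaller one at (132,218), the open bottle with a dark mouth at (247,135), and the two blue caps at (362,458) and (530,477). I'm moving above the middle stack.

Emit:
servo_tool([
  [384,631,0,0,0,-16,100],
  [384,631,0,0,0,-16,100],
  [384,631,0,0,0,-16,100],
  [384,631,0,0,0,-16,100],
  [384,631,0,0,0,-16,100],
  [384,631,0,0,0,-16,100],
  [384,631,0,0,0,-16,100],
  [384,631,0,0,0,-16,100],
  [384,631,0,0,0,-16,100],
  [384,631,0,0,0,-16,100],
  [384,631,0,0,0,-16,100],
  [384,631,0,0,0,-16,100],
  [384,631,0,0,0,-16,100],
  [384,631,0,0,0,-16,100],
  [384,631,0,0,0,-16,100],
  [384,631,0,0,0,-16,100],
])

```text
clock: 3.1
ee_pos: [0.5581, 0.0295, 0.2269]
eef_rot: [3.141, 0.002, 0.0]
wrist_force: [0.0, -0.9, -0.2]
grip_width: 0.0918
gripper_force: 0.0
```

Run:
```python
from h import *
s=status.sense();print(s["ee_pos"],s["eef_rot"],s["joint_pos"])
f=dict(np.load("top0.npz"));P=cloud(f)
for y0,y1 in((-.35,-.2),(-.2,-.05),(-.05,.1)):
    for z in(.03,.08):
        m=(P[...,2]>z)&(P[...,0]>.68)&(P[...,0]<1)&(P[...,1]>y0)&(P[...,1]<y1);print(y0,z,np.nanmin(P[m][:,0]))
w=grab("wrist");cv2.imwrite("pics/w1.png",w["frame"][...,::-1]);np.savez("w1.npz",**w)
print(w["intrinsics"]); print(w["view"])
```

```text
[0.55809451 0.02948718 0.22694347] [3.14108738e+00 2.38586161e-03 2.58506393e-04] [ 0.07324853  0.34897341 -0.29508402  1.71729026  0.1128798   1.09184376
 -1.82644596]
-0.35 0.03 0.7610157398227881
-0.35 0.08 0.7610157398227881
-0.2 0.03 0.7613217795520724
-0.2 0.08 0.7613217795520724
-0.05 0.03 0.7224500793219983
-0.05 0.08 0.7271685924256648
[[325.1922621    0.         283.41495076]
 [  0.         325.1922621  205.33049609]
 [  0.           0.           1.        ]]
[[ 9.48662575e-04 -9.99998803e-01  1.22264580e-03  2.79506666e-02]
 [ 9.67490448e-01  6.08607237e-04 -2.52906827e-01 -5.07344900e-01]
 [ 2.52905780e-01  1.42282138e-03  9.67489867e-01 -5.30545859e-01]
 [ 0.00000000e+00  0.00000000e+00  0.00000000e+00  1.00000000e+00]]
```

View pics/w1.png

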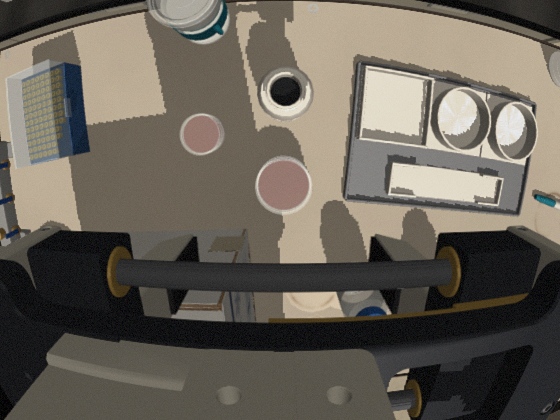

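Wrist view shows the stack at (283,185), the open bottle at (287,92), the well at (396,102), and the sockets at (461,118) and (514,131). I'll measure them with the fisheye model and compare with the top camera.

```bash
cat >> h.py <<'E'
def fray(w,u,v,z):
    K=w["intrinsics"];d=np.array([u-K[0,2],v-K[1,2]])/K[0,0];th=np.hypot(*d)
    r=np.array([*(d/max(th,1e-9)*np.sin(th)),np.cos(th)])*[1,-1,-1]
    R=w["view"][:3,:3];o=-R.T@w["view"][:3,3];r=R.T@r
    return (o+r*(z-o[2])/r[2])*1000
E
python3 - <<'E'
from h import *
w=dict(np.load("w1.npz"))
for n,u,v,z in(("stack",283,185,.045),("open",287,92,.104),("well",396,102,.023),("s",461,118,.03),("s",514,131,.03)):print(n,np.round(fray(w,u,v,z),1))
for l,z in(("dish_stack",.045),("socket_1",.03)):
    for r in nets.regions_of("wrist",l):
        m=r["pixels"];c=cv2.minEnclosingCircle(np.argwhere(m)[:,::-1].astype(np.float32));print(l,r["score"],c,np.round(fray(w,*c[0],z),1))
E
```

```text
stack [558.5  29.   45. ]
open [651.2  25.6 104. ]
well [652.4 -99.9  23. ]
s [ 640.4 -183.9   30. ]
s [ 632.4 -271.6   30. ]
dish_stack 0.97 ((283.35107421875, 184.1170196533203), 30.10503387451172) [559.5  28.6  45. ]
dish_stack 0.82 ((201.95516967773438, 133.6310272216797), 22.385753631591797) [614.5 114.8  45. ]
socket_1 0.9 ((505.0, 129.0), 38.47086715698242) [ 633.4 -255.2   30. ]
socket_1 0.74 ((456.0, 118.0), 43.04658508300781) [ 639.7 -176.6   30. ]
```

Emit:
servo_tool([
  [1,0,-60,0,0,0,100],
  [1,0,-110,0,0,0,100],
  [1,0,-150,0,0,0,100],
  [1,0,-180,0,0,0,100],
  [1,0,-203,0,0,0,100],
  [1,0,-203,0,0,0,100],
  [1,0,-203,0,0,0,50],
  [1,0,-203,0,0,0,50],
  [1,0,-203,0,0,0,50],
  [1,0,-203,0,0,0,50],
  [1,0,-203,0,0,0,50],
  [1,0,-203,0,0,0,50],
  [1,0,-193,0,0,0,50],
  [1,0,-170,0,0,0,50],
  [1,0,-125,0,0,0,50],
  [1,0,-100,0,0,0,50],
  [1,0,-100,0,0,0,50],
])

```text
clock: 5.38
ee_pos: [0.5608, 0.0311, 0.1292]
eef_rot: [-3.141, -0.005, -0.007]
wrist_force: [0.3, 0.1, -0.6]
grip_width: 0.0604
gripper_force: 30.0
```

Emit:
servo_tool([
  [30,-40,20,0,0,10,50],
  [60,-80,20,0,0,20,50],
  [90,-130,20,0,0,30,50],
  [90,-130,20,0,0,40,50],
  [90,-130,20,0,0,50,50],
  [90,-130,20,0,0,60,50],
  [90,-130,20,0,0,70,50],
  [90,-130,20,0,0,80,50],
  [90,-130,20,0,0,85,50],
  [90,-130,-10,0,0,85,50],
  [90,-130,-40,0,0,85,50],
  [90,-130,-40,0,0,85,50],
  [90,-130,-40,0,0,85,50],
])

```text
clock: 7.0
ee_pos: [0.6496, -0.099, 0.0872]
eef_rot: [-2.312, -2.127, -0.001]
wrist_force: [0.1, -0.1, 0.3]
grip_width: 0.0607
gripper_force: 30.0
```

Run:
```python
from h import *
s=status.sense();print(s["ee_pos"],s["eef_rot"],s["joint_pos"],s["grip_width"])
w=grab("wrist");cv2.imwrite("pics/w2.png",w["frame"][...,::-1]);np.savez("w2.npz",**w)
```

```text
[ 0.64961848 -0.09895252  0.08720594] [-2.31226085e+00 -2.12656373e+00 -6.04487228e-04] [ 0.43628602  0.69358106 -0.58256499  1.59876673  0.43626514  0.98197165
 -0.3695574 ] 0.06070822802891906
```

View pics/w2.png

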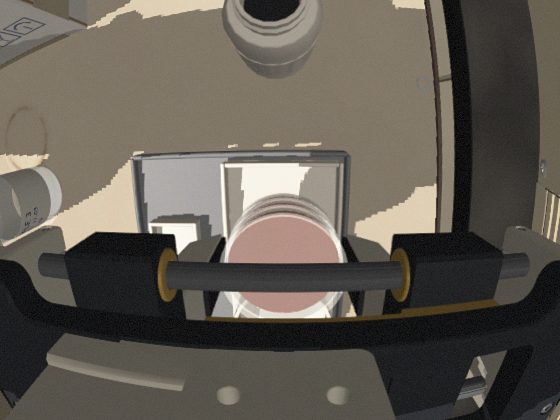

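The stack hangs centred over the well: the well rim spans x 222–345 and the stack centre is at about 284. Lowering.

Emit:
servo_tool([
  [0,0,-20,0,0,0,50],
  [0,0,-38,0,0,0,50],
  [0,0,-48,0,0,0,50],
  [0,0,-54,0,0,0,50],
  [0,0,-54,0,0,0,50],
  [0,0,-54,0,0,0,50],
])

```text
clock: 7.8
ee_pos: [0.6496, -0.0992, 0.0328]
eef_rot: [2.312, 2.126, 0.001]
wrist_force: [0.2, -0.4, -0.6]
grip_width: 0.0604
gripper_force: 30.0
```

Emit:
servo_tool([
  [0,0,-2,0,0,0,50],
  [0,0,-2,0,0,0,50],
  [0,0,-2,0,0,0,82],
  [0,0,-2,0,0,0,82],
  [0,0,-2,0,0,0,82],
  [0,0,-2,0,0,0,82],
  [0,0,20,0,0,0,82],
  [0,0,60,0,0,0,82],
  [0,0,110,0,0,0,90],
  [0,0,160,0,0,0,100],
  [0,0,200,0,0,0,100],
  [0,0,200,0,0,0,100],
])

```text
clock: 9.3
ee_pos: [0.6514, -0.0985, 0.2384]
eef_rot: [2.308, 2.123, 0.009]
wrist_force: [-1.1, 0.0, -1.0]
grip_width: 0.0915
gripper_force: 0.0
```

Emit:
servo_tool([
  [-60,10,0,0,0,0,100],
  [-120,20,0,0,0,0,100],
  [-180,30,0,0,0,0,100],
  [-224,38,-10,0,0,0,100],
  [-224,38,-30,0,0,0,100],
  [-224,38,-30,0,0,0,100],
])

```text
clock: 10.05
ee_pos: [0.4241, -0.0613, 0.2022]
eef_rot: [-2.312, -2.126, 0.003]
wrist_force: [0.3, -0.3, -0.2]
grip_width: 0.0917
gripper_force: 0.0
```

Run:
```python
from h import *
s=status.sense();print(s["ee_pos"],s["eef_rot"])
f=grab("top");P=cloud(f)
w=grab("wrist")
for l,z in(("bottle_a",.118),):
    for r in nets.regions_of("wrist",l):
        m=r["pixels"];print(l,r["score"],r["location"],m.sum())
a=w["frame"];b=f["frame"][90:300,100:420]
cv2.imwrite("pics/w3.png",np.hstack([cv2.resize(a,(400,300)),cv2.resize(b,(400,300))])[...,::-1]);np.savez("w3.npz",**w)
m=(np.hypot(P[...,0]-.649,P[...,1]+.1)<.05)&(P[...,2]>.035)&(P[...,2]<.07)
print(m.sum(), cv2.minEnclosingCircle((P[m][:,:2]*1000).astype(np.float32)), np.median(P[m][:,2]) if m.any() else 0)
hsv=cv2.cvtColor(a,cv2.COLOR_RGB2HSV);m=cv2.inRange(hsv,(95,120,40),(130,255,255));n,lab,st,ce=cv2.connectedComponentsWithStats(m)
for i in range(1,n):
    if st[i,4]>150: print(st[i],ce[i],fray(w,*ce[i],.118))
```

```text
[ 0.42408478 -0.06130961  0.20224898] [-2.31166016 -2.12590389  0.00252745]
bottle_a 0.77 [282.8, 307.0] 1576
bottle_a 0.61 [285.3, 199.0] 3265
650 ((649.4498291015625, -99.46434783935547), 31.79309844970703) 0.053631951029211145
[ 262  187   46   47 1672] [284.38277512 210.2027512 ] [424.93585028 -61.67427059 118.        ]
[264 305  38  19 393] [282.20356234 312.30788804] [ 415.28689227 -154.54088968  118.        ]
```

View pics/w3.png

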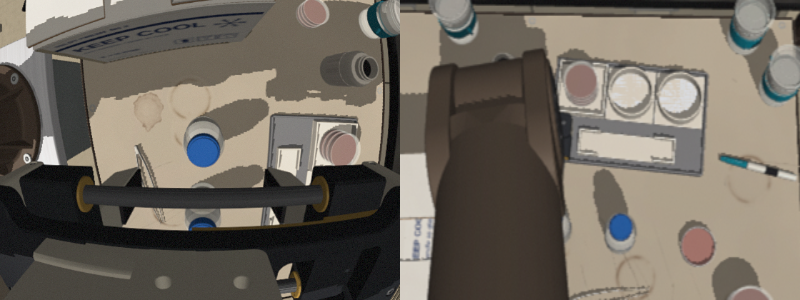

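The stack sits in the well at (649.4, −99.5) with its top at 53.6 mm, as expected. The cap of bottle_a is at wrist (284,210), which gives (425, −62), right below the tool. Grasping it by the cap.

Emit:
servo_tool([
  [1,0,-40,0,0,0,100],
  [1,0,-75,0,0,0,100],
  [1,0,-100,0,0,0,100],
  [1,0,-113,0,0,0,100],
  [1,0,-113,0,0,0,60],
  [1,0,-113,0,0,0,25],
  [1,0,-113,0,0,0,25],
  [1,0,-113,0,0,0,25],
  [1,0,-113,0,0,0,25],
  [1,0,-113,0,0,0,25],
  [1,0,-113,0,0,0,25],
  [1,0,-113,0,0,0,25],
  [1,0,-103,0,0,0,25],
  [1,0,-80,0,0,0,25],
  [1,0,-40,0,0,0,25],
  [1,0,20,0,0,0,25],
  [1,0,20,0,0,0,25],
])

```text
clock: 12.32
ee_pos: [0.429, -0.0608, 0.227]
eef_rot: [2.308, 2.122, 0.007]
wrist_force: [1.0, -0.9, -0.8]
grip_width: 0.0467
gripper_force: 29.2
```

Run:
```python
from h import *
s=status.sense();print(s["ee_pos"],s["eef_rot"],s["grip_width"],s["gripper_force"])
f=grab("scene");w=grab("wrist")
cv2.imwrite("pics/w4.png",np.hstack([cv2.resize(w["frame"],(400,300)),cv2.resize(f["frame"][60:270,130:410],(400,300),interpolation=cv2.INTER_CUBIC)])[...,::-1])
P=cloud(f);m=(np.hypot(P[...,0]-.427,P[...,1]+.061)<.04)&(P[...,2]>.07)&(P[...,2]<.235)
hsv=cv2.cvtColor(f["frame"],cv2.COLOR_RGB2HSV)
for z in np.arange(.09,.23,.01):
    q=P[m&(abs(P[...,2]-z)<.005)]
    if len(q): print(round(z,3),len(q),np.round(q.mean(0)*1000),np.round(np.ptp(q,0)*1000))
```

```text
[ 0.42895811 -0.06082775  0.22697378] [2.30799021 2.12228795 0.00722476] 0.04668723634875164 29.191380755219143
0.14 60 [413. -75. 142.] [42. 48.  9.]
0.15 95 [413. -76. 150.] [44. 46. 10.]
0.16 86 [413. -76. 160.] [44. 45. 10.]
0.17 90 [413. -76. 170.] [45. 44. 10.]
0.18 98 [413. -77. 180.] [42. 45. 10.]
0.19 96 [413. -77. 190.] [41. 42. 10.]
0.2 100 [414. -76. 200.] [45. 42. 10.]
0.21 98 [414. -76. 210.] [43. 43. 10.]
0.22 99 [414. -76. 220.] [44. 49. 10.]
0.23 118 [420. -75. 230.] [72. 43. 10.]
```

View pics/w4.png

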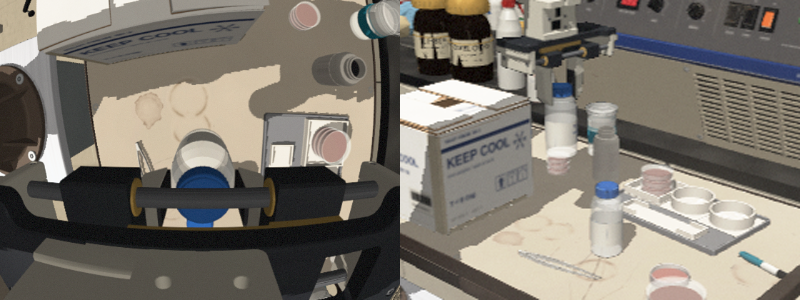

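Bottle_a is held upright, with the fingers at its shoulder and cap. I'm carrying it to the middle socket.

Emit:
servo_tool([
  [50,-30,0,0,0,0,25],
  [105,-60,0,0,0,0,25],
  [160,-95,0,0,0,0,25],
  [200,-118,0,0,0,0,25],
  [215,-126,0,0,0,0,25],
  [215,-126,-40,0,0,0,25],
  [215,-126,-75,0,0,0,25],
  [215,-126,-85,0,0,0,25],
  [215,-126,-85,0,0,0,25],
  [215,-126,-85,0,0,0,25],
])

```text
clock: 13.68
ee_pos: [0.6422, -0.1871, 0.1391]
eef_rot: [2.311, 2.126, 0.002]
wrist_force: [0.6, -0.4, -0.3]
grip_width: 0.0466
gripper_force: 29.2
```

Run:
```python
from h import *
s=status.sense();print(s["ee_pos"],s["eef_rot"],s["grip_width"],s["gripper_force"])
f=grab("scene");w=grab("wrist")
cv2.imwrite("pics/w5.png",np.hstack([cv2.resize(w["frame"],(400,300)),cv2.resize(f["frame"][100:250,230:430],(400,300),interpolation=cv2.INTER_CUBIC)])[...,::-1])
```

```text
[ 0.64219108 -0.1870701   0.13907843] [2.31138612e+00 2.12559827e+00 1.93051799e-03] 0.04658410537052841 29.19618167623412
```

View pics/w5.png

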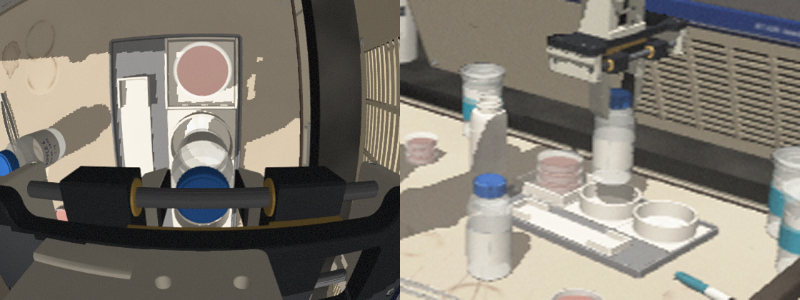

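The bottle is upright over the middle socket: the socket at wrist (202,135) lines up with the bottle. Lowering and releasing.

Emit:
servo_tool([
  [-1,0,-15,0,0,0,25],
  [-1,0,-28,0,0,0,25],
  [-1,0,-36,0,0,0,25],
  [-1,0,-41,0,0,0,25],
  [-1,0,-42,0,0,0,25],
  [-1,0,-42,0,0,0,25],
])

```text
clock: 14.52
ee_pos: [0.6403, -0.1871, 0.0979]
eef_rot: [2.312, 2.126, -0.001]
wrist_force: [-8.9, -0.4, 18.7]
grip_width: 0.0466
gripper_force: 31.5
```

Emit:
servo_tool([
  [0,0,1,0,0,0,25],
  [0,0,1,0,0,0,25],
])

```text
clock: 14.78
ee_pos: [0.6401, -0.1871, 0.098]
eef_rot: [2.312, 2.126, -0.001]
wrist_force: [-5.9, 0.2, 12.6]
grip_width: 0.0465
gripper_force: 30.7
```

Emit:
servo_tool([
  [0,0,2,0,0,0,25],
  [0,0,2,0,0,0,55],
  [0,0,2,0,0,0,70],
  [0,0,2,0,0,0,85],
  [0,0,2,0,0,0,85],
  [0,0,2,0,0,0,85],
])

```text
clock: 15.52
ee_pos: [0.6404, -0.1872, 0.0987]
eef_rot: [2.313, 2.126, -0.0]
wrist_force: [0.4, -0.6, 0.3]
grip_width: 0.0777
gripper_force: 0.0
```

Run:
```python
from h import *
s=status.sense();print(s["ee_pos"],s["wrist_force"],s["grip_width"],s["gripper_force"])
f=grab("scene");w=grab("wrist")
cv2.imwrite("pics/w6.png",np.hstack([cv2.resize(w["frame"],(400,300)),cv2.resize(f["frame"][100:250,230:430],(400,300),interpolation=cv2.INTER_CUBIC)])[...,::-1])
```

```text
[ 0.64038928 -0.18720092  0.09870514] [ 0.42732666 -0.55724708  0.31466507] 0.07767769113335897 0.0
```

View pics/w6.png

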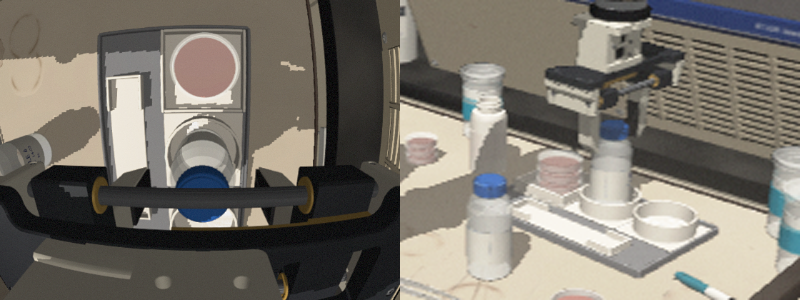

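Bottle_a stands in the middle socket. Next is bottle_b.

Emit:
servo_tool([
  [0,0,30,0,0,0,100],
  [0,0,80,0,0,0,100],
  [-20,2,120,0,0,0,100],
  [-80,6,120,0,0,0,100],
  [-140,10,120,0,0,0,100],
  [-200,14,120,0,0,0,100],
  [-225,16,110,0,0,0,100],
  [-225,16,103,0,0,0,100],
  [-225,16,103,0,0,0,100],
])

```text
clock: 16.75
ee_pos: [0.416, -0.1713, 0.2017]
eef_rot: [2.312, 2.126, 0.001]
wrist_force: [-0.7, 1.4, 0.2]
grip_width: 0.0917
gripper_force: 0.0
```

Run:
```python
from h import *
s=status.sense();print(s["ee_pos"],s["eef_rot"])
w=grab("wrist");a=w["frame"]
hsv=cv2.cvtColor(a,cv2.COLOR_RGB2HSV);m=cv2.inRange(hsv,(95,120,40),(130,255,255));n,lab,st,ce=cv2.connectedComponentsWithStats(m)
for i in range(1,n):
    if st[i,4]>150: print(st[i],ce[i],fray(w,*ce[i],.118))
f=grab("top");P=cloud(f)
m=(np.hypot(P[...,0]-.64,P[...,1]+.187)<.05)&(P[...,2]>.12)&(P[...,2]<.14)
print(m.sum(), cv2.minEnclosingCircle((P[m][:,:2]*1000).astype(np.float32)), np.median(P[m][:,2]))
```

```text
[ 0.41603285 -0.17126835  0.20171075] [2.31240982e+00 2.12626026e+00 7.37419834e-04]
[ 260  187   46   47 1693] [282.59539279 210.06083875] [ 414.64697234 -171.24750958  118.        ]
[ 503  189   35   38 1046] [520.08699809 207.82217973] [ 637.63139989 -188.71563997  118.        ]
180 ((640.6198120117188, -187.20326232910156), 18.701988220214844) 0.12592329654583634
```

Bottle_a is centred in its socket, with its top at 126 mm. Grasping bottle_b.

Emit:
servo_tool([
  [-1,0,-40,0,0,0,100],
  [-1,0,-75,0,0,0,100],
  [-1,0,-100,0,0,0,100],
  [-1,0,-112,0,0,0,100],
  [-1,0,-112,0,0,0,60],
  [-1,0,-112,0,0,0,25],
  [-1,0,-112,0,0,0,25],
  [-1,0,-112,0,0,0,25],
  [-1,0,-112,0,0,0,25],
  [-1,0,-112,0,0,0,25],
  [-1,0,-112,0,0,0,25],
  [-1,0,-112,0,0,0,25],
  [-1,0,-102,0,0,0,25],
  [-1,0,-80,0,0,0,25],
  [-1,0,-40,0,0,0,25],
  [-1,0,20,0,0,0,25],
  [-1,0,20,0,0,0,25],
])

```text
clock: 18.98
ee_pos: [0.417, -0.1713, 0.2261]
eef_rot: [2.307, 2.122, 0.005]
wrist_force: [0.2, -0.6, -1.3]
grip_width: 0.0446
gripper_force: 27.8
```

Emit:
servo_tool([
  [30,-45,5,0,0,0,25],
  [75,-85,5,0,0,0,25],
  [130,-104,5,0,0,0,25],
  [190,-104,5,0,0,0,25],
  [218,-104,0,0,0,0,25],
  [218,-104,-40,0,0,0,25],
  [218,-104,-70,0,0,0,25],
  [218,-104,-82,0,0,0,25],
  [218,-104,-82,0,0,0,25],
  [218,-104,-82,0,0,0,25],
])

```text
clock: 20.23
ee_pos: [0.6331, -0.2753, 0.1412]
eef_rot: [2.311, 2.125, 0.002]
wrist_force: [0.5, -0.3, -0.8]
grip_width: 0.0447
gripper_force: 27.8
```

Run:
```python
from h import *
s=status.sense();print(s["ee_pos"],s["eef_rot"],s["grip_width"],s["gripper_force"])
f=grab("scene");w=grab("wrist")
cv2.imwrite("pics/w7.png",np.hstack([cv2.resize(w["frame"],(400,300)),cv2.resize(f["frame"][100:250,230:430],(400,300),interpolation=cv2.INTER_CUBIC)])[...,::-1])
```

```text
[ 0.63310613 -0.27529793  0.14120016] [2.31149816e+00 2.12515240e+00 1.75327844e-03] 0.044744664979506736 27.78075411566533
```

View pics/w7.png

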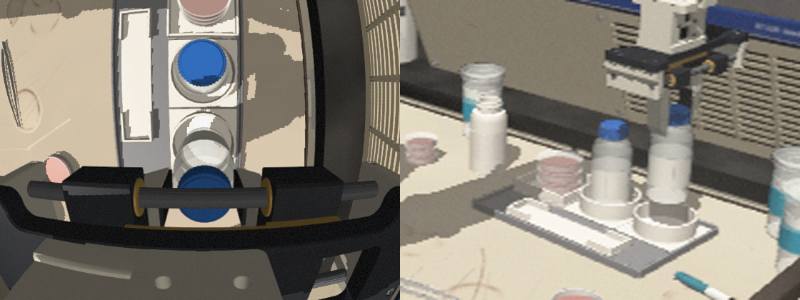

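Bottle_b is upright above the outer socket (wrist (203,135)). Lowering and releasing.

Emit:
servo_tool([
  [0,0,-15,0,0,0,25],
  [0,0,-28,0,0,0,25],
  [0,0,-36,0,0,0,25],
  [0,0,-41,0,0,0,25],
  [0,0,-42,0,0,0,25],
  [0,0,-42,0,0,0,25],
  [0,0,-42,0,0,0,55],
  [0,0,-42,0,0,0,70],
  [0,0,-42,0,0,0,85],
  [0,0,-42,0,0,0,85],
  [0,0,-42,0,0,0,85],
  [0,0,-20,0,0,0,100],
  [0,0,20,0,0,0,100],
  [0,0,70,0,0,0,100],
  [0,0,90,0,0,0,100],
  [0,0,90,0,0,0,100],
])

```text
clock: 22.32
ee_pos: [0.6334, -0.2752, 0.2317]
eef_rot: [2.31, 2.124, 0.003]
wrist_force: [0.7, -0.1, -0.6]
grip_width: 0.0919
gripper_force: 0.0
```

Emit:
servo_tool([
  [-30,-50,0,0,0,-8,100],
  [-65,-95,-10,0,0,-8,100],
  [-100,-139,-31,0,0,-8,100],
  [-105,-139,-61,0,0,-8,100],
  [-105,-139,-61,0,0,-8,100],
  [-105,-139,-61,0,0,-8,60],
])

```text
clock: 23.08
ee_pos: [0.5285, -0.413, 0.1691]
eef_rot: [-2.453, -1.962, -0.002]
wrist_force: [0.4, 0.2, 0.7]
grip_width: 0.0859
gripper_force: 0.0
```

Run:
```python
from h import *
s=status.sense();print(s["ee_pos"],s["eef_rot"],s["joint_pos"])
w=grab("wrist");f=grab("top");P=cloud(f)
m=(np.hypot(P[...,0]-.633,P[...,1]+.275)<.05)&(P[...,2]>.12)&(P[...,2]<.14)
print("B",m.sum(), cv2.minEnclosingCircle((P[m][:,:2]*1000).astype(np.float32)), np.median(P[m][:,2]))
P0=cloud(dict(np.load("top0.npz")))
m=(P0[...,2]>.04)&(P0[...,0]>.45)&(P0[...,0]<.8)&(P0[...,1]<-.3)&(P0[...,1]>-.6)
n,lab,st,ce=cv2.connectedComponentsWithStats(m.astype(np.uint8))
for i in range(1,n):
    if st[i,4]>60: q=P0[lab==i];print(st[i],np.round(q.min(0),3),np.round(q.max(0),3))
for r in nets.regions_of("wrist","marker")[:2]:
    m=r["pixels"];pts=np.argwhere(m)[:,::-1];g=np.array([fray(w,u,v,.0065)[:2] for u,v in pts]).astype(np.float32)
    print("pen",r["score"],m.sum(),cv2.minAreaRect(g))
cv2.imwrite("pics/w8.png",w["frame"][...,::-1]);np.savez("w8.npz",**w)
```

```text
[ 0.52846373 -0.41302224  0.16913325] [-2.45337872e+00 -1.96207614e+00 -1.66374429e-03] [ 0.94569444  0.62924542 -0.58972677  1.48262776  0.36715939  1.14121366
  0.06944953]
B 250 ((632.9765625, -273.150634765625), 18.769794464111328) 0.12593029172553233
[ 347    3  118   56 5380] [ 0.761 -0.489  0.165] [ 0.8   -0.3    0.347]
[ 363   82   37   42 1109] [ 0.708 -0.429  0.04 ] [ 0.78  -0.36   0.113]
[ 389   97   58  141 3179] [ 0.45  -0.519  0.04 ] [ 0.775 -0.415  0.111]
pen 0.57 1946 ((550.3789672851562, -242.6094207763672), (53.524169921875, 42.46155548095703), 85.91690063476562)
pen 0.55 1506 ((525.9891967773438, -417.5280456542969), (136.15504455566406, 11.559229850769043), 77.01268768310547)
```

View pics/w8.png

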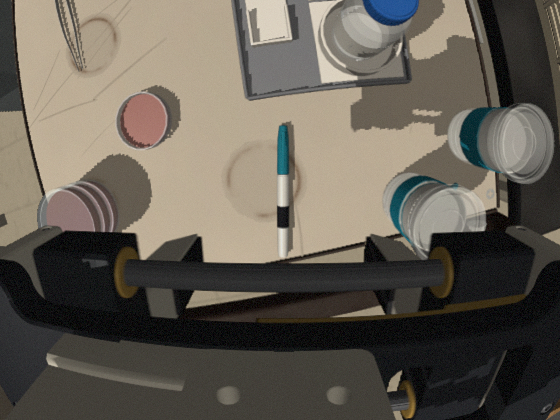

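Run:
```python
from h import *
w=dict(np.load("w8.npz"))
for n,u,v,z in(("rimL",402,215,.11),("rimC",440,222,.11),("baseL",384,190,0.0),("baseTop",405,172,0),("rim2",515,142,.11)):print(n,np.round(fray(w,u,v,z)))
P=cloud(dict(np.load("top0.npz")))
for x in np.arange(.56,.72,.02):
    m=(abs(P[...,0]-x)<.01)&(P[...,2]>.04)&(P[...,1]<-.36)&(P[...,1]>-.56);q=P[m];print(round(x,2),np.round(q.max(0),3) if len(q) else None)
```

```text
rimL [ 613. -429.  110.]
rimC [ 643. -442.  110.]
baseL [ 632. -438.    0.]
baseTop [ 658. -424.    0.]
rim2 [ 722. -393.  110.]
0.56 [ 0.57  -0.492  0.091]
0.58 [ 0.59  -0.491  0.09 ]
0.6 [ 0.61  -0.492  0.088]
0.62 [ 0.63  -0.427  0.11 ]
0.64 [ 0.65  -0.416  0.11 ]
0.66 [ 0.67  -0.415  0.11 ]
0.68 [ 0.69  -0.419  0.111]
0.7 [ 0.71  -0.383  0.109]
```

Bottle_b is centred with its top at 126 mm. The pen centre is (527, −416) with its axis at 77°. A beaker at about (652, −452) stands close to the pen, so I'll grasp 33 mm towards the teal end with a +19° yaw to keep the gripper body clear. The flat pads will align the pen as they close.

Emit:
servo_tool([
  [6,29,0,0,0,10,45],
  [6,29,-10,0,0,19,45],
  [6,29,-60,0,0,19,45],
  [6,29,-105,0,0,19,45],
  [6,29,-140,0,0,19,45],
  [6,29,-157,0,0,19,45],
  [6,29,-165,0,0,19,45],
  [6,29,-165,0,0,19,45],
])

```text
clock: 24.22
ee_pos: [0.5341, -0.3853, 0.0045]
eef_rot: [2.097, 2.338, 0.0]
wrist_force: [-0.2, -0.1, -0.4]
grip_width: 0.0415
gripper_force: 0.0
```

Run:
```python
from h import *
s=status.sense();print(s["ee_pos"],s["eef_rot"],s["wrist_force"],s["grip_width"])
w=grab("wrist");f=grab("top")
cv2.imwrite("pics/w9.png",np.hstack([cv2.resize(w["frame"],(400,300)),cv2.resize(f["frame"][100:250,260:460],(400,300),interpolation=cv2.INTER_CUBIC)])[...,::-1])
```

```text
[ 0.53405049 -0.38528003  0.00449559] [2.09717832e+00 2.33774496e+00 3.97626050e-04] [-0.2206768  -0.11125907 -0.43619124] 0.04148717288202842
```

View pics/w9.png

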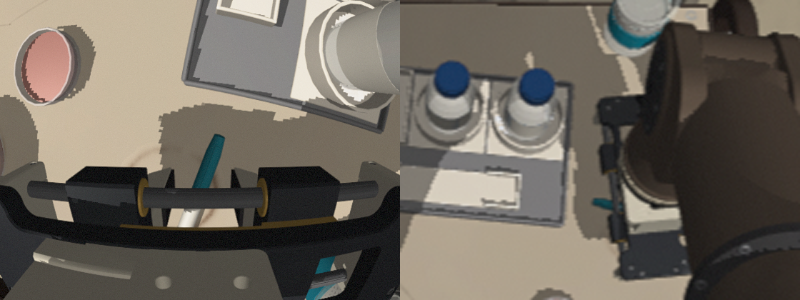

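The pen lies between the fingers (wrist (203,195)) and the beaker is clear. Closing and lifting.

Emit:
servo_tool([
  [0,0,-1,0,0,0,25],
  [0,0,-1,0,0,0,15],
  [0,0,-1,0,0,0,8],
  [0,0,-1,0,0,0,5],
  [0,0,-1,0,0,0,5],
  [0,0,-1,0,0,0,5],
  [0,0,-1,0,0,0,5],
  [0,0,-1,0,0,0,5],
  [0,0,8,0,0,0,5],
  [0,0,30,0,0,0,5],
  [0,0,80,0,0,0,5],
  [0,0,135,0,0,0,5],
  [0,0,170,0,0,0,5],
  [0,0,170,0,0,0,5],
])

```text
clock: 26.08
ee_pos: [0.5354, -0.3856, 0.1788]
eef_rot: [2.093, 2.333, 0.002]
wrist_force: [0.5, 0.1, -1.5]
grip_width: 0.0119
gripper_force: 30.0
```

Run:
```python
from h import *
s=status.sense();print(s["ee_pos"],s["eef_rot"],s["wrist_force"],s["grip_width"],s["gripper_force"])
w=grab("wrist");f=grab("scene")
cv2.imwrite("pics/w10.png",np.hstack([cv2.resize(w["frame"],(400,300)),cv2.resize(f["frame"][80:305,260:560],(400,300),interpolation=cv2.INTER_CUBIC)])[...,::-1])
```

```text
[ 0.53544665 -0.38556983  0.17877389] [2.09326141 2.33336489 0.00233851] [ 0.47418885  0.10156821 -1.50431711] 0.011899135745737059 29.9995859383489
```

View pics/w10.png

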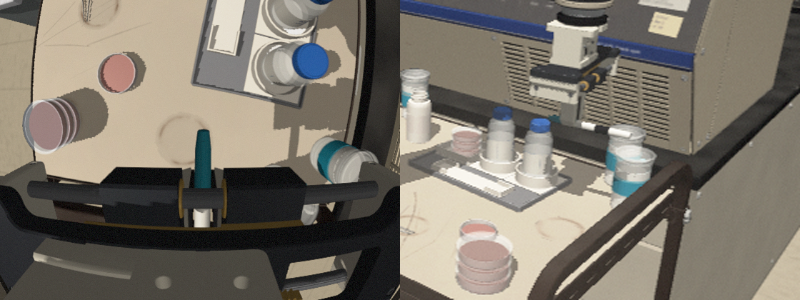

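The pen is held level and square, with its middle about 31 mm behind the tool. Going straight down at the cradle would put the gripper body into bottle_a, so I'll carry the pen over and tilt the tool 25° about the pen axis, away from the bottles.

Emit:
servo_tool([
  [5,50,10,0,0,-10,5],
  [10,105,10,0,0,-11,5],
  [15,160,10,0,0,-11,5],
  [20,210,10,0,0,-11,5],
  [25,236,0,0,0,-11,5],
  [25,236,0,0,0,-11,5],
  [25,236,0,0,0,-11,5],
])

```text
clock: 27.05
ee_pos: [0.5578, -0.1501, 0.173]
eef_rot: [-2.312, -2.125, 0.002]
wrist_force: [-0.2, -0.4, -0.5]
grip_width: 0.0121
gripper_force: 30.0
```

Emit:
servo_tool([
  [0,0,0,-0.8,-9.96,0,5],
  [0,0,0,-1.6,-19.9,0,5],
  [0,0,-10,-2.05,-24.9,0,5],
  [0,0,-50,-2.05,-24.9,0,5],
  [0,0,-80,-2.05,-24.9,0,5],
  [0,0,-80,-2.05,-24.9,0,5],
  [0,0,-80,-2.05,-24.9,0,5],
])

```text
clock: 27.92
ee_pos: [0.5591, -0.1498, 0.0947]
eef_rot: [2.054, 1.888, 0.42]
wrist_force: [0.8, -0.4, 0.1]
grip_width: 0.0121
gripper_force: 30.0
```

Run:
```python
from h import *
from scipy.spatial.transform import Rotation as R
s=status.sense();print(s["ee_pos"],R.from_rotvec(s["eef_rot"]).as_matrix().round(3),s["wrist_force"],s["grip_width"],s["joint_pos"])
w=grab("wrist");f=grab("scene");np.savez("w11.npz",**w)
cv2.imwrite("pics/w11.png",np.hstack([cv2.resize(w["frame"],(400,300)),cv2.resize(f["frame"][90:270,210:450],(400,300),interpolation=cv2.INTER_CUBIC)])[...,::-1])
```

```text
[ 0.55906712 -0.14975916  0.09471236] [[ 0.084  0.903  0.422]
 [ 0.996 -0.076 -0.035]
 [ 0.     0.423 -0.906]] [ 0.80172816 -0.37925618  0.12693935] 0.012087051140569943 [ 0.53162301  0.39427353 -0.41121908  2.20003968  0.68503713  0.17767673
 -0.55346682]
```

View pics/w11.png

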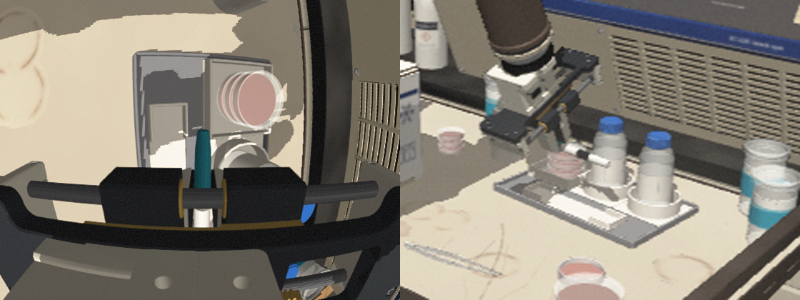

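Emit:
servo_tool([
  [0,0,-15,0,0,0,5],
  [0,0,-25,0,0,0,5],
  [0,0,-25,0,0,0,5],
])

```text
clock: 28.4
ee_pos: [0.5586, -0.1497, 0.0691]
eef_rot: [2.054, 1.889, 0.419]
wrist_force: [-0.8, -0.1, -0.1]
grip_width: 0.012
gripper_force: 30.0
```

Run:
```python
from h import *
from scipy.spatial.transform import Rotation as R
s=status.sense();print(s["ee_pos"],R.from_rotvec(s["eef_rot"]).as_matrix()[:,1].round(3),s["wrist_force"],s["joint_pos"].round(3))
w=dict(np.load("w11.npz"));print(fray(w,284,181,.098)-np.array([559,-150,95]))
```

```text
[ 0.55857189 -0.14965038  0.06913893] [ 0.903 -0.076  0.423] [-0.76839597 -0.08449207 -0.0780216 ] [ 0.477  0.436 -0.347  2.225  0.974  0.119 -0.841]
[ 1.40945323 38.84050591  3.        ]
```

j6 is at its limit, so I'm reducing the tilt to 20° with a small shift away from the bottles, then checking the joints again.

Emit:
servo_tool([
  [-5,5,0,0.45,5.5,0,5],
  [-5,5,0,0.45,5.5,0,5],
  [-5,5,-10,0.45,5.5,0,5],
  [-5,5,-10,0.45,5.5,0,5],
])

```text
clock: 28.9
ee_pos: [0.5523, -0.1448, 0.0576]
eef_rot: [2.116, 1.945, 0.332]
wrist_force: [-0.6, -0.2, 0.0]
grip_width: 0.0121
gripper_force: 30.0
```

Run:
```python
from h import *
from scipy.spatial.transform import Rotation as R
s=status.sense();print(s["ee_pos"],R.from_rotvec(s["eef_rot"]).as_matrix()[:,1].round(3),s["wrist_force"],s["joint_pos"].round(3))
```

```text
[ 0.55225767 -0.14478893  0.05761793] [ 0.94  -0.079  0.332] [-0.58639927 -0.17465397  0.01460848] [ 0.644  0.506 -0.595  2.15   0.886  0.327 -0.743]
```

Emit:
servo_tool([
  [1,0,-12,0,0,0,5],
  [1,0,-20,0,0,0,5],
  [1,0,-24,0,0,0,5],
  [1,0,-24,0,0,0,5],
])

```text
clock: 29.4
ee_pos: [0.5542, -0.1439, 0.0345]
eef_rot: [2.114, 1.946, 0.333]
wrist_force: [0.8, -0.6, -0.2]
grip_width: 0.0122
gripper_force: 30.0
```

Run:
```python
from h import *
from scipy.spatial.transform import Rotation as R
s=status.sense();print(s["ee_pos"],R.from_rotvec(s["eef_rot"]).as_matrix()[:,1].round(3),s["wrist_force"],s["joint_pos"].round(3))
w=grab("wrist");f=grab("scene")
cv2.imwrite("pics/w12.png",np.hstack([cv2.resize(w["frame"],(400,300)),cv2.resize(f["frame"][130:250,250:410],(400,300),interpolation=cv2.INTER_CUBIC)])[...,::-1])
```

```text
[ 0.55421001 -0.14393984  0.03451132] [ 0.94  -0.078  0.333] [ 0.7807129  -0.62371357 -0.2397139 ] [ 0.566  0.533 -0.499  2.167  0.977  0.263 -0.837]
```

View pics/w12.png

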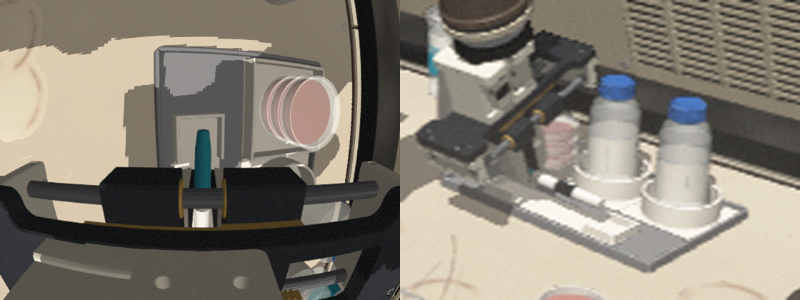

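The pen hovers inside the cradle's outline at wrist (203,165), and the gripper clears the bottles. Lowering further.

Emit:
servo_tool([
  [-1,0,-5,0,0,0,5],
  [-1,0,-10,0,0,0,5],
  [-1,0,-11,0,0,0,5],
  [-1,0,-11,0,0,0,5],
])

```text
clock: 30.0
ee_pos: [0.5533, -0.1441, 0.0236]
eef_rot: [2.115, 1.945, 0.334]
wrist_force: [-0.1, 0.7, -0.5]
grip_width: 0.0122
gripper_force: 30.0
```

Emit:
servo_tool([
  [0,0,-4,0,0,0,5],
  [0,0,-4,0,0,0,5],
  [0,0,-4,0,0,0,24],
  [0,0,-4,0,0,0,24],
  [0,0,-4,0,0,0,24],
  [0,0,-4,0,0,0,24],
  [-5,0,10,0,0,0,24],
  [-15,0,40,0,0,0,24],
  [-30,0,90,0,0,0,24],
  [-40,0,140,0,0,0,24],
  [-40,0,170,1.6,19.4,0,50],
  [-40,0,180,1.6,19.4,0,50],
])

```text
clock: 31.5
ee_pos: [0.5118, -0.1462, 0.2038]
eef_rot: [2.306, 2.113, 0.016]
wrist_force: [1.8, -1.2, -0.4]
grip_width: 0.0373
gripper_force: 0.0
```

Emit:
servo_tool([
  [-60,-50,0,0,0,0,60],
  [-120,-100,0,0,0,0,60],
  [-120,-150,0,0,0,0,60],
  [-120,-200,0,0,0,0,60],
  [-120,-200,0,0,0,0,60],
])

```text
clock: 32.12
ee_pos: [0.3909, -0.3494, 0.2006]
eef_rot: [2.311, 2.105, 0.021]
wrist_force: [1.2, 0.8, -0.5]
grip_width: 0.0553
gripper_force: 0.0
```

Run:
```python
from h import *
s=status.sense();print(s["ee_pos"],s["wrist_force"],s["clock"])
f=grab("top");P=cloud(f);np.savez("top1.npz",**f)
cv2.imwrite("pics/t13.png",cv2.resize(f["frame"][110:330,120:420],None,fx=2.5,fy=2.5,interpolation=cv2.INTER_CUBIC)[...,::-1])
for n,c,z0,z1 in(("A",(.6405,-.187),.11,.14),("B",(.633,-.275),.11,.14),("openB",(.654,.028),.095,.115),("stack",(.649,-.1),.04,.065),("single",(.403,-.305),.009,.02)):
    q=P[(np.hypot(P[...,0]-c[0],P[...,1]-c[1])<.05)&(P[...,2]>z0)&(P[...,2]<z1)]
    print(n,cv2.minEnclosingCircle((q[:,:2]*1000).astype(np.float32)) if len(q) else None, np.median(q[:,2]) if len(q) else 0)
for r in nets.regions_of("top","marker")[:2]:
    q=P[r["pixels"]];q=q[~np.isnan(q[:,0])];print(r["score"],cv2.minAreaRect((q[:,:2]*1000).astype(np.float32)),np.percentile(q[:,2],[10,50,90]))
```

```text
[ 0.3909487  -0.3493596   0.20061371] [ 1.21190661  0.84323287 -0.45653182] 32.125
A ((640.0437622070312, -187.31857299804688), 18.901384353637695) 0.1253945933138838
B ((633.0960693359375, -273.83917236328125), 18.987178802490234) 0.12537979234142194
openB ((654.2218017578125, 28.937509536743164), 17.761085510253906) 0.10177448885826623
stack ((650.0109252929688, -100.01176452636719), 31.5546817779541) 0.05365862339676086
single ((403.1236877441406, -305.647216796875), 30.703662872314453) 0.011247559002117047
0.61 ((554.3785400390625, -171.37110900878906), (127.65911102294922, 16.55716896057129), 86.57284545898438) [0.01428655 0.01927432 0.02254273]
```

View pics/t13.png

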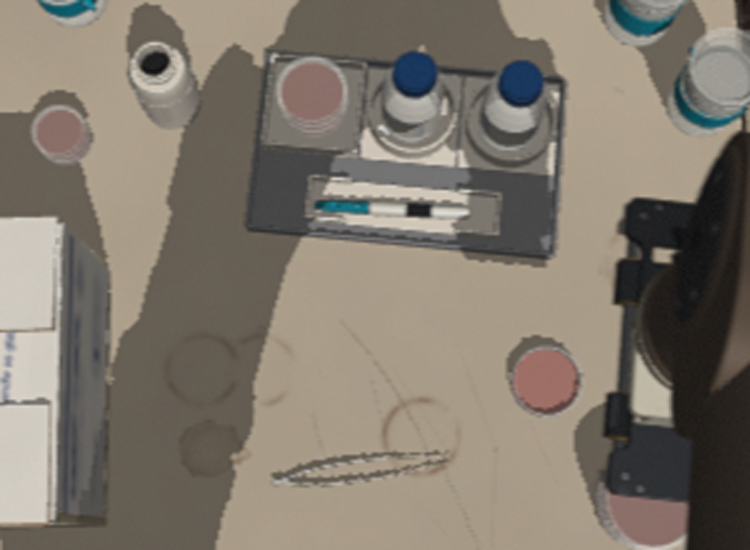

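The pen lies in the cradle about 9 mm off centre along its length, with its top at 21 mm. Both bottles and the stack are centred, and the open bottle and single dish haven't moved. The arm is clear, so I'm handing in.

```bash
python3 -c "
from cell import env
print(env.finish_job())"
```

```text
the job is handed in; nothing more can be done
None
```

I packed the tray and handed it in at about 32 s; no pass/fail result came back. A last top-camera check showed both capped bottles in the sockets, the dish stack in the well and the pen in its cradle (about 9 mm off centre lengthwise, 17.5 mm allowed), with the open bottle and single dish where they started.

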